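Gather a clamping kit into the carrier

ROBOT

A 6-joint arm with a two-finger parallel gripper is mounted at the origin on the work surface. World frame = base frame: x ahead of the robot, y to its left, z up, the work surface at z = 0. Lengths are in m, angles in rad, forces in N, time in s.
With the tool pointing down it reaches from about 0.375 to 0.9 m from the base axis. Payload 3.1 kg.
Tool frame: the origin (TCP) lies midway between the tips of the shut fingers; the grasp point (between the pads) lies 19 mm behind it; z points along the fingers, x is the direction in which the jaws open and shut, and the axes are right-handed (so a half turn about z gives the same grasp; the last joint's range is limited). The gripper opens to 87 mm and grips with 3 to 60 N. Pads are 19 mm wide; open, the fingers measure 117 mm over their backs; the gripper's body (75 mm by 190 mm) begins 51 mm behind the grasp point.
Start: joints at [-1.419, 0.527, 1.433, -0, 1.181, -0.178], TCP at [0.203, -0.591, 0.223] pointing down, gripper open.
Joint ranges: [-3.08, 3.08], [-0.75, 2.2], [0.22, 2.44], [-1.43, 4.57], [0, 2.65], [-2.85, 2.85]. Speed limits (rad/s): [2.79, 2.79, 3.14, 3.14, 3.14, 3.14].

INTERFACE

Orientations are given as a unit quaternion [x, y, z, w].
In Python, from rig import * gives the robot as it stands.
- The arm moves only by the tool drive_tool, never from a script. Its argument "plan" is a list of rows, each an object with "offset": the shift along the tool's x, y, z in cm, a list of three; "delta_rot": the turn, a rotation vector about the tool's x, y, z in degrees, a list of three; "jaw": the finger opening in cm, from 0 to 8.7. In form: [{"offset": [dx, dy, dz], "delta_rot": [wx, wy, wz], "jaw": jaw}, ...]. A call has exactly 8 rows; each row is the pose to reach, as a shift and turn from the pose commanded when the call began, along the tool's axes at that moment; what a row does not reach only later rows make up. A row lasts 1/12 s, in which the tool goes at most 41.7 mm and 7.16 degrees, less where a joint would pass 70% of its speed; a pose out of reach is approached as far as the arm can. A call with a gripper value outside its range is refused whole. The fingers move at their own pace and stop on an object; "squeeze" is the grip in N (left out, the last holds). Time passes only in rows, so rows that repeat a pose let the fingers close, or fill a call up. It gives the time, the measured TCP pose, the force and the opening at its end, in the units of the state.
- get_obs(): the state, without advancing time (a new reading comes with each control period).
- camera(name): name is "side" or "top"; returns the picture (480x640x3 uint8, red, green, blue); there is no depth.
- calibration(name): a dict with "K" (3x3 intrinsics, pixels), "distortion" ([k1, k2, p1, p2, k3] as OpenCV has them; the pictures are not rectified), "pose" (4x4, takes a point from camera to world coordinates). Camera axes: x right, y down, z forward; pixel columns grow to the right and rows downward; lengths in m; the calibration is good to about 2 mm. A picture is of the moment at which its call begins. calibration takes no time and is no camera call.
- hand_in(): hands the job in, once; it reports no verdict.
The state is a dict: "time": time; "q": joint angles; "joint_velocities": joint speeds; "joint_torque": joint torques, N m; "position": TCP position; "tool_rot": TCP orientation; "ft_force": force on the tool from outside, world axes, zero at the start; "moment": the same for the moment, N m; "grip_width": finger opening in m.
Only numpy, scipy, OpenCV 4.12 (cv2) and the standard library are available. Lean on these libraries where they do the work, as an engineer would, in place of code of your own. Each camera call takes 0.05 s, during which the arm holds its last target.

TASK

Make up the clamping kit for the milling machine: set the step block in the yellow bin of the carrier, the hexagonal flange nut in the blue bin, the T-nut in the red bin and the screw jack in the green bin, each standing upright, as it stands now, flat on the floor of its bin. The plain block without steps and the plain round spacer do not belong to the kit: leave them standing where they are.

Things in the scene. Friction and masses are not known exactly. Their poses are not given: they have to be found in the camera images.
- step_block: step block for clamping, black steel with bright step tops: 40 (x) x 30 (y) x 50 mm high; three steps go down towards +x: 50 mm high for x -20 to -4 mm, 36 mm for x -4 to 8 mm, 22 mm for x 8 to 20 mm. The sides at y = +-15 mm are flat. About 0.33 kg. Origin at the centre of its underside, z up. Starts standing upright on the bench.
- flange_nut: hexagonal flange nut, bright steel, 45 mm high: round flange 48 mm in diameter and 8 mm high below, hexagon 36 mm across flats above it (two flats face +x and -x, the next ones every 60 deg; 42 mm across corners), with a small black 18 mm hole on top. About 0.28 kg. Origin at the centre of its underside, z up. Starts standing upright on the bench.
- t_nut: T-nut, black steel, small bright-rimmed 15 mm hole on top: foot 46 mm (x) x 40 mm (y) x 16 mm high, and on it a neck 26 mm (x) x 40 mm (y) up to 44 mm high. The faces at y = +-20 mm are flat over the full height. About 0.38 kg. Origin at the centre of its underside, z up. Starts standing upright on the bench.
- screw_jack: small screw jack, 60 mm high: grey round foot 48 mm in diameter and 10 mm high, grey round body 34 mm in diameter from 13 to 42 mm height, brass screw 18 mm in diameter above it with a 26 mm brass cap from 54 to 60 mm. About 0.30 kg. The screw does not turn. Origin at the centre of its underside, z up. Starts standing upright on the bench.
- plain_block: look-alike that does not belong to the kit: plain black steel block without steps, its whole top bright, 40 (x) x 30 (y) x 50 mm high, 0.45 kg. Origin at the centre of its underside, z up. Starts standing upright on the bench.
- round_spacer: look-alike that does not belong to the kit: plain round bright steel tube, no hexagon and no flange, 40 mm in diameter, 45 mm high, 28 mm bore. About 0.22 kg. Origin at the centre of its underside, z up. Starts standing upright on the bench.
- bin_yellow: Yellow shallow bin, open on top, 84 x 84 mm outside, 78 x 78 mm inside, 16 mm high, floor and walls 3 mm thick. Origin at the centre of its underside (inner floor 3 mm above it), z up; x and y along its sides. Fixed. The four bins stand in one row along their y axis, 100 mm apart centre to centre, in any order.
- bin_blue: Blue bin, same size and origin as the yellow one (84 x 84 x 16 mm outside, 78 x 78 mm inside, floor 3 mm thick, origin at the centre of its underside). Fixed. The carrier below all four bins is a fixed grey-green plate, 107 (across the row) x 424 mm, 4 mm thick, with 12 mm high lips along its long sides.
- bin_red: Red bin, same size and origin as the yellow one (84 x 84 x 16 mm outside, 78 x 78 mm inside, floor 3 mm thick, origin at the centre of its underside). Fixed. The carrier has a 40 mm high steel bow handle at each end, 213 mm from the middle of the row.
- bin_green: Green bin, same size and origin as the yellow one (84 x 84 x 16 mm outside, 78 x 78 mm inside, floor 3 mm thick, origin at the centre of its underside). Fixed. Nothing else stands in the work area; a white bottle, a wooden case and a wrench lie at the ends of the bench, over 0.4 m to either side of the robot's x axis.
Things that resemble listed ones, but are neither listed nor needed, are in the scene too. Of the things like the bin_green, leave any that is purple; of the rest the larger one is meant.

How it is judged:
At the end, for the whole second after the job is handed in: Step block in the yellow bin, flange nut in blue, T-nut in red, screw jack in green: each within 30 mm of the bin's centre along both sides, within 4 mm of its floor, upright within 0.12 rad, at rest. Plain block and round spacer upright, within 20 mm of their first places (x of step_block in the frame of bin_yellow between -0.03 and 0.03 m and y of step_block in the frame of bin_yellow between -0.03 and 0.03 m and z of step_block in the frame of bin_yellow between -0.001 and 0.007 m and angle between each of step_block, flange_nut, t_nut, screw_jack, plain_block, round_spacer's own z axis and vertical below 0.12 rad and linear speed of each of step_block, flange_nut, t_nut, screw_jack below 0.02 m/s and angular speed of each of step_block, flange_nut, t_nut, screw_jack below 0.2 rad/s and x of flange_nut in the frame of bin_blue between -0.03 and 0.03 m and y of flange_nut in the frame of bin_blue between -0.03 and 0.03 m and z of flange_nut in the frame of bin_blue between -0.001 and 0.007 m and x of t_nut in the frame of bin_red between -0.03 and 0.03 m and y of t_nut in the frame of bin_red between -0.03 and 0.03 m and z of t_nut in the frame of bin_red between -0.001 and 0.007 m and x of screw_jack in the frame of bin_green between -0.03 and 0.03 m and y of screw_jack in the frame of bin_green between -0.03 and 0.03 m and z of screw_jack in the frame of bin_green between -0.001 and 0.007 m and distance of each of plain_block, round_spacer from where it was at the start of the episode below 0.02 m); the robot touches nothing.
It fails at once if the plain block is pushed more than 20 mm from its place or tipped (distance of plain_block from where it was at the start of the episode above 0.02 m or angle between plain_block's own z axis and vertical above 0.3 rad).
It fails at once if the round spacer is pushed more than 20 mm from its place or tipped (distance of round_spacer from where it was at the start of the episode above 0.02 m or angle between round_spacer's own z axis and vertical above 0.3 rad).
It also fails if it takes over 109 s, if anything falls off the work surface, if the arm or the gripper's body presses on something with over 40 N, if the wrist force passes 120 N, or if a joint passes its speed limit or range.

## Working session

There is one attempt and no reset: what is moved stays moved. The work goes in short steps, Python scripts to look and compute and a tool call to move; the robot and the scene stay as the last step left them, time stands still between calls to the robot, and variables do not carry over. Pictures are saved under pics/ and viewed, and the job is handed in when it is done.

Besides the shell and the picture viewer there is one more tool, called after "Request:" by a JSON object that holds its "api" and its "payload". drive_tool: Moves the arm, as the interface text tells. Its arguments: {"type":"object","properties":{"plan":{"type":"array","items":{"type":"object","properties":{"offset":{"type":"array","items":{"type":"number"}},"delta_rot":{"type":"array","items":{"type":"number"}},"jaw":{"type":"number"}}}},"squeeze":{"type":"number"}},"required":["plan"]}

```bash
ls; mkdir -p pics; python3 - <<'E'
from rig import *
import cv2,numpy as np
print(get_obs())
for n in("top","side"):
    cv2.imwrite(f"pics/{n}0.png",camera(n)[:,:,::-1]); c=calibration(n); print(n,{k:np.round(v,4).tolist() for k,v in c.items()})
E
```

```text
pics
{'time': 0.0, 'q': array([-1.41850794e+00,  5.28457274e-01,  1.43392050e+00, -2.94574526e-05,
        1.18136412e+00, -1.78486800e-01]), 'joint_velocities': array([ 2.94004912e-03, -1.43104166e-05, -7.30360512e-04, -9.91681961e-05,
        1.20114514e-03, -3.67508160e-04]), 'joint_torque': array([-2.66900643e-04, -4.40039098e+01, -1.76590419e+01,  6.32768590e-02,
        5.80664689e-02, -1.61919024e-04]), 'position': array([ 0.20289952, -0.59037135,  0.2215713 ]), 'tool_rot': array([ 8.13875104e-01, -5.81038863e-01, -7.59608672e-04, -7.60255736e-04]), 'ft_force': array([-0.18431012, -0.21083408,  0.68063745]), 'moment': array([-0.03340736,  0.01916005,  0.06535604]), 'grip_width': 0.08690507282730377}
top {'K': [[450.0463, 0.0, 315.2815], [0.0, 450.0463, 244.0004], [0.0, 0.0, 1.0]], 'distortion': [-0.0197, 0.0, 0.0, 0.0, 0.0], 'pose': [[0.0056, -0.9849, 0.1731, 0.4646], [-0.9999, -0.0031, 0.0144, -0.0013], [-0.0136, -0.1732, -0.9848, 0.875], [0.0, 0.0, 0.0, 1.0]]}
side {'K': [[439.4824, 0.0, 316.0082], [0.0, 439.4824, 241.0097], [0.0, 0.0, 1.0]], 'distortion': [-0.1021, 0.0, 0.0, 0.0, 0.0], 'pose': [[0.9778, -0.1642, 0.1302, 0.4778], [-0.2088, -0.71, 0.6725, -0.658], [-0.018, -0.6847, -0.7286, 0.7509], [0.0, 0.0, 0.0, 1.0]]}
```

View pics/top0.png

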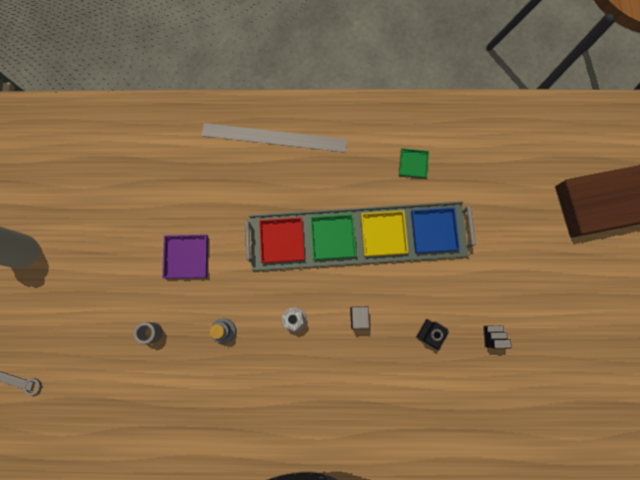

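View pics/side0.png

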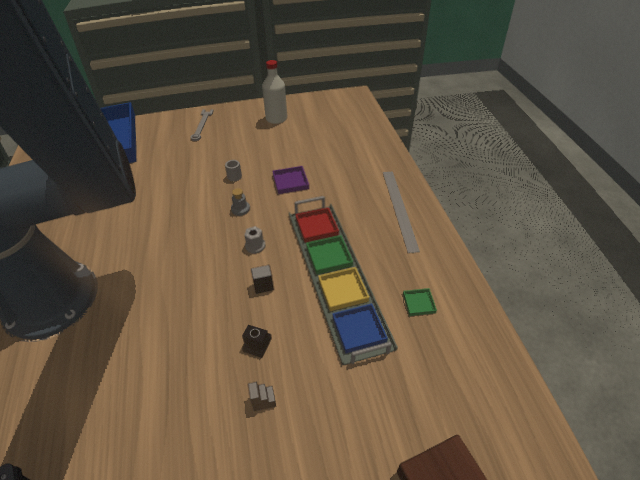

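Top view: round spacer at (147,334), screw jack (222,331), flange nut (293,320), plain block (360,318), T-nut (433,334) and step block (497,337). Carrier bins are red (283,241), green (334,238), yellow (384,234) and blue (435,231). The bin decoys are the purple one at (186,257) and a small green one at (414,164). I'll check these choices in a close crop and measure positions.

```bash
cat > h.py <<'E'
import cv2,numpy as np
from rig import *
def ray(n,uv,z):
    c=calibration(n);K=np.array(c["K"]);D=np.array(c["distortion"]);T=np.array(c["pose"])
    p=cv2.undistortPoints(np.array(uv,float).reshape(-1,1,2),K,D).reshape(-1,2)
    d=np.c_[p,np.ones(len(p))]@T[:3,:3].T;o=T[:3,3]
    return o+d*((z-o[2])/d[:,2])[:,None]
def proj(n,P):
    c=calibration(n);K=np.array(c["K"]);D=np.array(c["distortion"]);T=np.linalg.inv(np.array(c["pose"]))
    return cv2.projectPoints(np.array(P,float).reshape(-1,1,3),cv2.Rodrigues(T[:3,:3])[0],T[:3,3],K,D)[0].reshape(-1,2)
E
python3 - <<'E'
from h import *
t=cv2.imread("pics/top0.png");s=cv2.imread("pics/side0.png")
def crops(im,L,r):
    return np.hstack([cv2.resize(im[y-r:y+r,x-r:x+r],(260,260),interpolation=cv2.INTER_CUBIC) for x,y in L])
A=crops(t,[(222,331),(293,320),(360,318)],22);B=crops(t,[(433,334),(497,337),(147,334)],22)
cv2.imwrite("pics/crop_top.png",np.vstack([A,B]))
A=crops(s,[(241,201),(255,240),(262,278)],26);B=crops(s,[(257,340),(262,396),(233,170)],26)
cv2.imwrite("pics/crop_side.png",np.vstack([A,B]))
# bins
hsv=cv2.cvtColor(t,cv2.COLOR_BGR2HSV)
roi=np.zeros(t.shape[:2],np.uint8);roi[190:285,150:480]=1;roi[140:190,390:440]=1
for n,lo,hi in [("red",(0,150,80),(8,255,255)),("green",(45,120,60),(85,255,255)),("yellow",(20,150,120),(35,255,255)),("blue",(100,150,60),(125,255,255)),("purple",(130,80,50),(160,255,255))]:
    m=cv2.inRange(hsv,lo,hi)*roi
    if n=="red": m|=cv2.inRange(hsv,(172,150,80),(180,255,255))*roi
    m=cv2.morphologyEx(m,cv2.MORPH_CLOSE,np.ones((5,5),np.uint8))
    for c in cv2.findContours(m,cv2.RETR_EXTERNAL,cv2.CHAIN_APPROX_NONE)[0]:
        if cv2.contourArea(c)<200: continue
        z=0.02
        P=ray("top",c.reshape(-1,2),z)[:,:2]
        r=cv2.minAreaRect((P*1000).astype(np.float32)); print(n,np.round(cv2.minAreaRect(c)[0]),np.round(r[0],1),np.round(r[1],1),round(r[2],1))
E
```

```text
red [281. 240.] [623.3  77.1] [85. 84.] 3.9
green [333. 237.] [630.  -22.5] [84.6 83.2] 4.3
green [414. 163.] [ 779.6 -183.4] [55.3 56.5] 83.5
yellow [384. 233.] [ 637.8 -121.4] [84.7 85.1] 3.9
blue [435. 230.] [ 643.6 -220.2] [83.8 84. ] 3.8
purple [184. 256.] [590.3 263.5] [84.3 85.3] 1.2
```

View pics/crop_top.png

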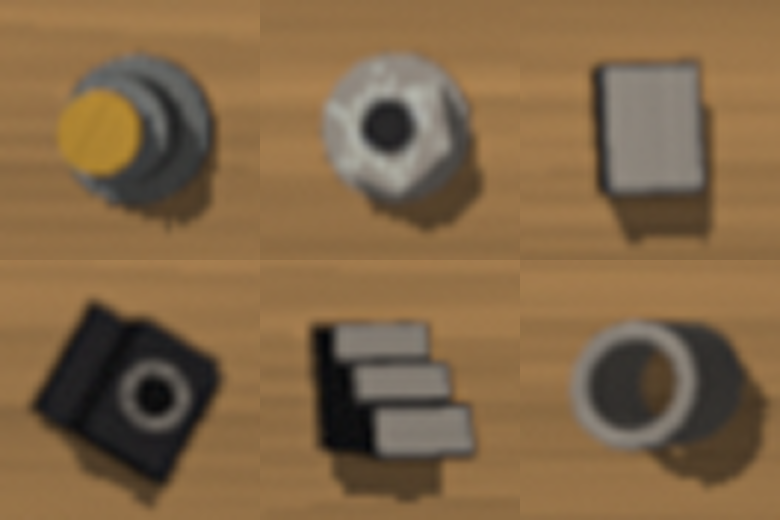

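View pics/crop_side.png

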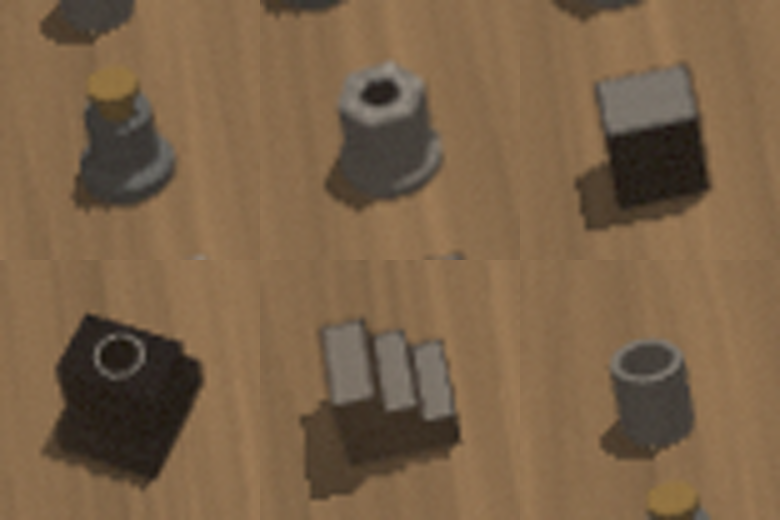

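The crops confirm the choice. The steps at (497,337) go down towards image-up (+x), the hexagon with flange is at (293,320), the T-foot is at (433,334) and the jack with brass cap is at (222,331). The plain block and the tube are the decoys. The carrier's green bin (84 mm) is the larger of the two green ones. Next I'll measure the object poses.

```bash
python3 - <<'E'
from h import *
t=cv2.imread("pics/top0.png");s=cv2.imread("pics/side0.png")
hsv=cv2.cvtColor(t,cv2.COLOR_BGR2HSV)
def comps(n,m,box,z,mn=15):
    x0,y0,x1,y1=box;mm=np.zeros_like(m);mm[y0:y1,x0:x1]=m[y0:y1,x0:x1]
    for c in cv2.findContours(mm,cv2.RETR_EXTERNAL,cv2.CHAIN_APPROX_NONE)[0]:
        if cv2.contourArea(c)<mn: continue
        for zz in (z if isinstance(z,(list,tuple)) else [z]):
            P=ray(n,c.reshape(-1,2),zz)[:,:2]*1000
            r=cv2.minAreaRect(P.astype(np.float32));print(n,"px",np.round(cv2.minAreaRect(c)[0],1),"z",zz,"c",np.round(r[0],1),"sz",np.round(r[1],1),"ang",round(r[2],1))
grey=lambda im,lo: ((cv2.cvtColor(im,cv2.COLOR_BGR2HSV)[:,:,1]<70)&(cv2.cvtColor(im,cv2.COLOR_BGR2HSV)[:,:,2]>lo)).astype(np.uint8)
print("step");comps("top",grey(t,100),(478,318,520,360),[.022,.036,.05])
comps("side",grey(s,90),(240,375,285,415),[.022,.036,.05])
print("plain");comps("top",grey(t,100),(345,300,380,338),.05)
br=cv2.inRange(hsv,(15,150,120),(35,255,255))
hsv2=cv2.cvtColor(s,cv2.COLOR_BGR2HSV)
print("brass");comps("top",cv2.inRange(hsv,(18,170,140),(32,255,255)),(208,318,230,345),.06);comps("side",cv2.inRange(hsv2,(15,140,100),(35,255,255)),(230,185,250,200),.06)
print(hsv[332,218],hsv[325,240],hsv2[194,238],hsv2[194,260],t[320,293],t[335,437])
dark=(t.max(2)<75).astype(np.uint8)
print("nut hole");comps("top",dark,(286,312,300,328),.045,8);comps("side",(s.max(2)<75).astype(np.uint8),(247,225,262,240),.045,8)
print("t ring");comps("top",(t.max(2)>85).astype(np.uint8)*(hsv[:,:,1]<90).astype(np.uint8),(429,326,446,345),.044,8);comps("side",(s.max(2)>85).astype(np.uint8)*(hsv2[:,:,1]<90).astype(np.uint8),(247,325,266,342),.044,8)
print("spacer");comps("top",grey(t,90),(130,318,160,350),.045)
print("nut");comps("top",grey(t,100),(275,300,312,340),.045)
E
```

```text
step
top px [502.5 343.5] z 0.022 c [ 428.7 -336.3] sz [12.7 28.4] ang 0.1
top px [502.5 343.5] z 0.036 c [ 429.3 -330.8] sz [12.5 27.9] ang 0.1
top px [502.5 343.5] z 0.05 c [ 429.9 -325.3] sz [12.3 27.4] ang 0.1
top px [498.5 334.5] z 0.022 c [ 445.1 -330. ] sz [ 9.1 28. ] ang 0.2
top px [498.5 334.5] z 0.036 c [ 445.4 -324.6] sz [ 9.  27.5] ang 0.2
top px [498.5 334.5] z 0.05 c [ 445.7 -319.2] sz [ 8.8 27.1] ang 0.2
top px [495. 328.] z 0.022 c [ 456.9 -324.1] sz [ 7.3 26.5] ang 0.2
top px [495. 328.] z 0.036 c [ 457.  -318.8] sz [ 7.2 26.1] ang 0.2
top px [495. 328.] z 0.05 c [ 457.2 -313.5] sz [ 7.1 25.7] ang 0.2
side px [270.3 393.4] z 0.022 c [ 454.7 -322.8] sz [10.1 28.1] ang 2.0
side px [270.3 393.4] z 0.036 c [ 455.1 -329.2] sz [ 9.9 27.5] ang 2.0
side px [270.3 393.4] z 0.05 c [ 455.6 -335.6] sz [ 9.7 27. ] ang 2.0
side px [262.3 391.6] z 0.022 c [ 441.5 -316.6] sz [10.1 28.3] ang 2.6
side px [262.3 391.6] z 0.036 c [ 442.2 -323.2] sz [ 9.9 27.8] ang 2.6
side px [262.3 391.6] z 0.05 c [ 442.9 -329.7] sz [ 9.7 27.2] ang 2.6
side px [252.9 390. ] z 0.022 c [ 425.9 -310.2] sz [14.1 29. ] ang 1.5
side px [252.9 390. ] z 0.036 c [ 426.9 -316.9] sz [13.9 28.4] ang 1.5
side px [252.9 390. ] z 0.05 c [ 427.9 -323.6] sz [13.6 27.9] ang 1.5
plain
top px [360.1 317. ] z 0.05 c [475.9 -71. ] sz [36.9 27.6] ang 3.2
brass
top px [216. 331.] z 0.06 c [449.5 187.1] sz [21.1 21.8] ang 0.4
[ 20 182 171] [ 16 132 162] [ 18 135 127] [ 16 111 133] [40 40 41] [15 15 14]
nut hole
top px [292.5 319. ] z 0.045 c [471.6  51.6] sz [14.4 12.8] ang 0.7
side px [257.  236.5] z 0.045 c [481.3  31.5] sz [22.5 12.3] ang 30.5
side px [252.5 232. ] z 0.045 c [470.   53.2] sz [12.7 15.6] ang 76.9
t ring
spacer
top px [144.  332.5] z 0.045 c [445.4 322.7] sz [38.  36.9] ang 3.7
nut
top px [292.2 318.2] z 0.045 c [473.1  52. ] sz [37.4 43.4] ang 45.3
```

```bash
python3 - <<'E'
from h import *
t=cv2.imread("pics/top0.png");s=cv2.imread("pics/side0.png")
def crop(im,x,y,r,g):
    c=im[y-r:y+r,x-r:x+r]; c=cv2.resize(c,(400,400),interpolation=cv2.INTER_CUBIC); return np.clip((c/255.)**g*255,0,255).astype(np.uint8)
cv2.imwrite("pics/z1.png",np.hstack([crop(t,293,320,16,1.3),crop(t,433,334,20,.45)]))
cv2.imwrite("pics/z2.png",np.hstack([crop(s,255,238,16,1.1),crop(s,257,340,20,.45)]))
E
```

```text
(no output)
```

View pics/z1.png

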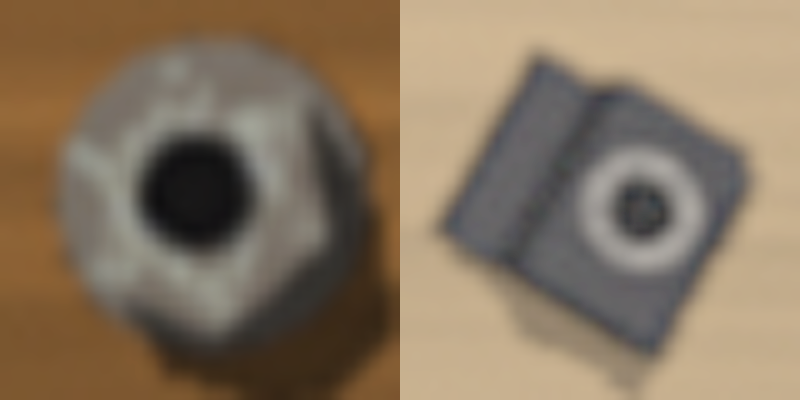

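View pics/z2.png

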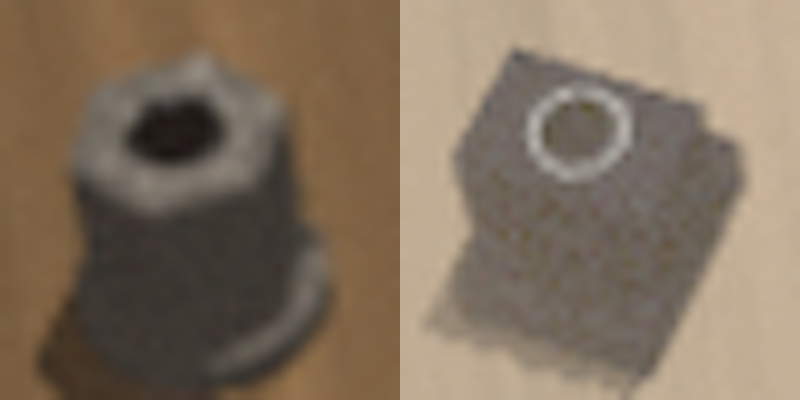

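```bash
python3 - <<'E'
from h import *
def pt(n,P,sc,off,z): return ray(n,np.array(P)/sc+np.array(off)-.5+.5/1,z)[:,:2]*1000
def nut(n,C,h,off):
    P=pt(n,C,12.5,off,.045);c=pt(n,[h],12.5,off,.045)[0]
    d=P-c;print("nut",n,np.round(c,1),"r",np.round(np.hypot(*d.T),1),"ang",np.round(np.degrees(np.arctan2(d[:,1],d[:,0])),0),"mod60",np.round(np.degrees(np.arctan2(d[:,1],d[:,0]))%60,0))
nut("top",[(305,95),(325,230),(225,340),(75,150),(105,285),(170,65)],(195,190),(277,304))
nut("side",[(205,55),(285,105),(155,210),(80,170)],(178,130),(239,222))
def tn(n,C,h,off):
    P=pt(n,C,10,off,.044);c=pt(n,[h],10,off,.044)[0]
    e=np.diff(P,axis=0);print("tnut",n,"hole",np.round(c,1),"corners",np.round(P,1).tolist(),"len",np.round(np.hypot(*e.T),1),"ang",np.round(np.degrees(np.arctan2(e[:,1],e[:,0])),1))
tn("top",[(225,80),(350,160),(255,355)],(241,210),(413,314))
tn("side",[(55,160),(115,50),(300,105)],(179,132),(237,320))
E
```

```text
nut top [471.3  51.4] r [21.  19.8 22.  18.5 18.8 18.4] ang [ -49. -107. -168.   72.  137.   12.] mod60 [11. 13. 12. 12. 17. 12.]
nut side [471.3  51.6] r [19.4 19.9 20.  19.4] ang [  69.    6. -108. -162.] mod60 [ 9.  6. 12. 18.]
tnut top hole [ 444.3 -210.3] corners [[467.5, -208.3], [453.3, -230.4], [418.7, -211.8]] len [26.3 39.2] ang [-122.8  151.8]
tnut side hole [ 444.2 -210. ] corners [[420.9, -211.1], [434.5, -189.6], [467.1, -209.1]] len [25.4 38. ] ang [ 57.7 -30.8]
```

```bash
cat >> h.py <<'E'
from scipy.spatial.transform import Rotation as R
def go(x,y,z,yaw):
    o=get_obs();r=R.from_quat(o["tool_rot"]);X=r.apply([1,0,0]);cy=np.degrees(np.arctan2(X[1],X[0]))
    d=np.array([x,y,z])/1000-o["position"]
    # horizontal part with tool assumed pointing straight down at yaw cy
    c,s=np.cos(np.radians(cy)),np.sin(np.radians(cy))
    off=np.array([c*d[0]+s*d[1],s*d[0]-c*d[1],-d[2]])*100
    dy=-(yaw-cy);dy=(dy+180)%360-180
    print("t",round(o["time"],2),"pos",np.round(o["position"]*1000,1),"yaw",round(cy,2),"tilt",np.round(np.degrees(np.arccos(-r.apply([0,0,1])[2])),2),"w",round(o["grip_width"]*1000,1),"F",np.round(o["ft_force"],1),"-> off cm",np.round(off,2),"rotz",round(dy,2),"dist",round(np.linalg.norm(off),1))
E
python3 - <<'E'
from h import *
print("brass side",ray("side",[(237.6,192)],.06)[0][:2]*1000)
go(433,-324,120,-88.5)
E
```

```text
brass side [449.40575684 182.83607781]
t 0.1 pos [ 202.9 -590.4  221.7] yaw -71.05 tilt 0.11 w 87.0 F [-0.3  0.  -0.2] -> off cm [-17.73 -30.41  10.17] rotz 17.45 dist 36.6
```

Request:
{"api": "drive_tool", "payload": {"plan": [{"offset":[-4,-7,2.5],"delta_rot":[0,0,5],"jaw":6.5},{"offset":[-7,-12,5],"delta_rot":[0,0,10],"jaw":6.5},{"offset":[-10,-15,6],"delta_rot":[0,0,15],"jaw":6.5},{"offset":[-12,-19,7],"delta_rot":[0,0,17.5],"jaw":6.5},{"offset":[-14,-23,8],"delta_rot":[0,0,17.5],"jaw":6.5},{"offset":[-16,-27,9],"delta_rot":[0,0,17.5],"jaw":6.5},{"offset":[-17.7,-30.4,10.2],"delta_rot":[0,0,17.5],"jaw":6.5},{"offset":[-17.7,-30.4,10.2],"delta_rot":[0,0,17.5],"jaw":6.5}], "squeeze": 30}}

```text
time: 0.77
position: [0.4117, -0.3469, 0.1286]
tool_rot: [0.716, -0.698, -0.0, -0.0]
ft_force: [0.2, -1.1, -0.0]
grip_width: 0.0653
```

```bash
python3 - <<'E'
from h import *
go(433,-324,17,-88.5)
E
```

```text
t 0.77 pos [ 411.7 -346.9  128.6] yaw -88.58 tilt 0.03 w 65.3 F [ 0.2 -1.1 -0. ] -> off cm [-2.23 -2.18 11.16] rotz -0.08 dist 11.6
```

Request:
{"api": "drive_tool", "payload": {"plan": [{"offset":[-2.2,-2.2,1.5],"delta_rot":[0,0,0],"jaw":6.5},{"offset":[-2.2,-2.2,3],"delta_rot":[0,0,0],"jaw":6.5},{"offset":[-2.2,-2.2,4],"delta_rot":[0,0,0],"jaw":6.5},{"offset":[-2.2,-2.2,5],"delta_rot":[0,0,0],"jaw":6.5},{"offset":[-2.2,-2.2,5],"delta_rot":[0,0,0],"jaw":6.5},{"offset":[-2.2,-2.2,5],"delta_rot":[0,0,0],"jaw":6.5},{"offset":[-2.2,-2.2,5],"delta_rot":[0,0,0],"jaw":6.5},{"offset":[-2.2,-2.2,5],"delta_rot":[0,0,0],"jaw":6.5}]}}

```text
time: 1.43
position: [0.4323, -0.3273, 0.0799]
tool_rot: [0.715, -0.699, 0.001, 0.0]
ft_force: [0.6, 0.9, -0.9]
grip_width: 0.0651
```

```bash
python3 - <<'E'
from h import *
go(433,-324,17,-88.5)
for n in("top","side"): cv2.imwrite(f"pics/{n}1.png",camera(n)[:,:,::-1])
s=cv2.imread("pics/side1.png");t=cv2.imread("pics/top1.png")
cv2.imwrite("pics/c1.png",np.hstack([cv2.resize(s[310:450,190:330],(400,400)),cv2.resize(t[270:410,430:570],(400,400))]))
E
```

```text
t 1.43 pos [ 432.3 -327.3   79.9] yaw -88.64 tilt 0.09 w 65.1 F [ 0.6  0.9 -0.9] -> off cm [-0.32 -0.08  6.29] rotz -0.14 dist 6.3
```

View pics/c1.png

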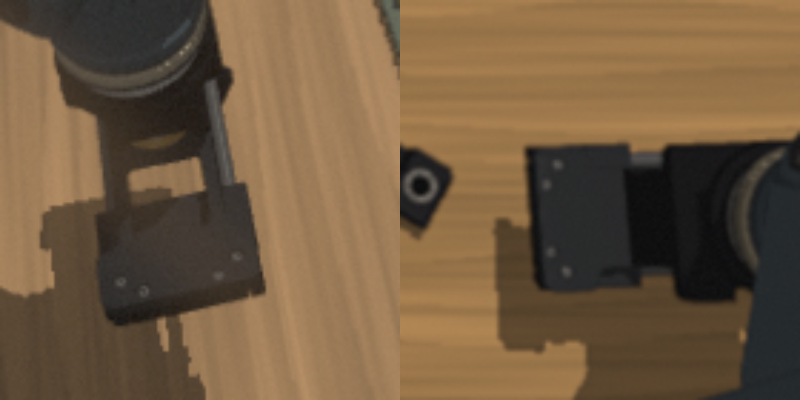

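The gripper hides the step block in both views. Measured pose agrees with the target, so I'm going down.

Request:
{"api": "drive_tool", "payload": {"plan": [{"offset":[-0.3,0,0.5],"delta_rot":[0,0,0],"jaw":6.5},{"offset":[-0.3,0,1.5],"delta_rot":[0,0,0],"jaw":6.5},{"offset":[-0.3,0,3],"delta_rot":[0,0,0],"jaw":6.5},{"offset":[-0.3,0,4.5],"delta_rot":[0,0,0],"jaw":6.5},{"offset":[-0.3,0,5.5],"delta_rot":[0,0,0],"jaw":6.5},{"offset":[-0.3,0,6.3],"delta_rot":[0,0,0],"jaw":6.5},{"offset":[-0.3,0,6.3],"delta_rot":[0,0,0],"jaw":6.5},{"offset":[-0.3,0,6.3],"delta_rot":[0,0,0],"jaw":6.5}]}}

```text
time: 2.2
position: [0.4321, -0.3228, 0.0157]
tool_rot: [0.716, -0.698, -0.001, -0.0]
ft_force: [-0.3, -0.4, -0.4]
grip_width: 0.065
```

Request:
{"api": "drive_tool", "payload": {"plan": [{"offset":[0,0,0],"delta_rot":[0,0,0],"jaw":4},{"offset":[0,0,0],"delta_rot":[0,0,0],"jaw":3},{"offset":[0,0,0],"delta_rot":[0,0,0],"jaw":2},{"offset":[0,0,0],"delta_rot":[0,0,0],"jaw":2},{"offset":[0,0,0],"delta_rot":[0,0,0],"jaw":2},{"offset":[0,0,0],"delta_rot":[0,0,0],"jaw":2},{"offset":[0,0,0],"delta_rot":[0,0,0],"jaw":2},{"offset":[0,0,0],"delta_rot":[0,0,0],"jaw":2}], "squeeze": 30}}

```text
time: 2.87
position: [0.4324, -0.3232, 0.0165]
tool_rot: [0.716, -0.698, 0.0, 0.0]
ft_force: [-0.6, -0.4, 1.5]
grip_width: 0.0299
```

```bash
python3 - <<'E'
from h import *
go(630,-121.5,120,-88.5)
E
```

```text
t 2.87 pos [ 432.4 -323.2   16.5] yaw -88.55 tilt 0.02 w 29.9 F [-0.6 -0.4  1.5] -> off cm [-19.66 -20.27 -10.35] rotz -0.05 dist 30.1
```

Opening 29.9 mm against 30 mm expected, so it is gripped. Next: lift, then carry.

Request:
{"api": "drive_tool", "payload": {"plan": [{"offset":[0,0,-1],"delta_rot":[0,0,0],"jaw":2},{"offset":[0,0,-4],"delta_rot":[0,0,0],"jaw":2},{"offset":[0,0,-7.5],"delta_rot":[0,0,0],"jaw":2},{"offset":[-1,-1,-10.5],"delta_rot":[0,0,0],"jaw":2},{"offset":[-3.5,-3.6,-10.5],"delta_rot":[0,0,0],"jaw":2},{"offset":[-6.2,-6.4,-10.5],"delta_rot":[0,0,0],"jaw":2},{"offset":[-9,-9.2,-10.5],"delta_rot":[0,0,0],"jaw":2},{"offset":[-11.6,-12,-10.5],"delta_rot":[0,0,0],"jaw":2}]}}

```text
time: 3.53
position: [0.5494, -0.2021, 0.1217]
tool_rot: [0.716, -0.698, -0.001, 0.0]
ft_force: [1.1, -0.4, -3.1]
grip_width: 0.0293
```

Request:
{"api": "drive_tool", "payload": {"plan": [{"offset":[-2.5,-2.6,0],"delta_rot":[0,0,0],"jaw":2},{"offset":[-5,-5.2,0],"delta_rot":[0,0,0],"jaw":2},{"offset":[-7,-7.2,0],"delta_rot":[0,0,0],"jaw":2},{"offset":[-8.1,-8.3,0],"delta_rot":[0,0,0],"jaw":2},{"offset":[-8.1,-8.3,1],"delta_rot":[0,0,0],"jaw":2},{"offset":[-8.1,-8.3,3],"delta_rot":[0,0,0],"jaw":2},{"offset":[-8.1,-8.3,4],"delta_rot":[0,0,0],"jaw":2},{"offset":[-8.1,-8.3,4],"delta_rot":[0,0,0],"jaw":2}]}}

```text
time: 4.2
position: [0.6264, -0.1209, 0.0778]
tool_rot: [0.716, -0.698, -0.004, 0.002]
ft_force: [-1.0, 0.4, -4.1]
grip_width: 0.0301
```

```bash
python3 - <<'E'
from h import *
go(630,-121.5,24.5,-88.5)
for n in("top","side"): cv2.imwrite(f"pics/{n}2.png",camera(n)[:,:,::-1])
s=cv2.imread("pics/side2.png");t=cv2.imread("pics/top2.png")
cv2.imwrite("pics/c2.png",np.hstack([cv2.resize(s[200:360,260:420],(400,400)),cv2.resize(t[160:320,310:470],(400,400))]))
E
```

```text
t 4.2 pos [ 626.4 -120.9   77.8] yaw -88.6 tilt 0.51 w 30.1 F [-1.   0.4 -4.1] -> off cm [ 0.07 -0.36  5.33] rotz -0.1 dist 5.3
```

View pics/c2.png

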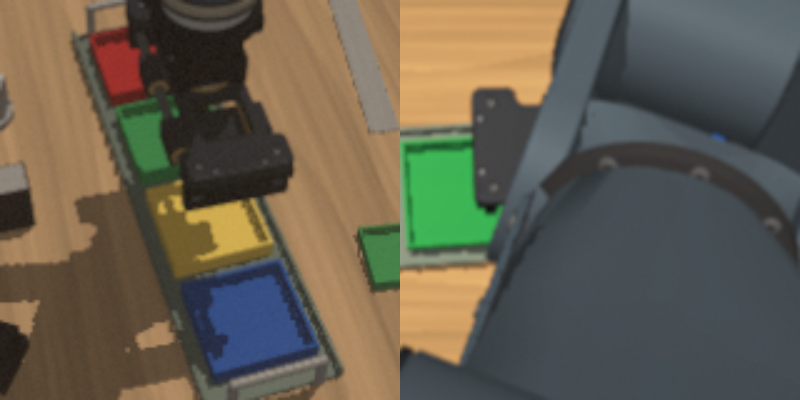

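The gripper is over the yellow bin with the block held (about 3-4 N of weight). Lowering now.

Request:
{"api": "drive_tool", "payload": {"plan": [{"offset":[0,-0.3,1],"delta_rot":[0,0,0],"jaw":2},{"offset":[0,-0.3,2.2],"delta_rot":[0,0,0],"jaw":2},{"offset":[0,-0.3,3.4],"delta_rot":[0,0,0],"jaw":2},{"offset":[0,-0.3,4.2],"delta_rot":[0,0,0],"jaw":2},{"offset":[0,-0.3,4.7],"delta_rot":[0,0,0],"jaw":2},{"offset":[0,-0.3,5],"delta_rot":[0,0,0],"jaw":2},{"offset":[0,-0.3,5],"delta_rot":[0,0,0],"jaw":2},{"offset":[0,-0.3,5],"delta_rot":[0,0,0],"jaw":2}]}}

```text
time: 4.97
position: [0.6334, -0.1209, 0.0312]
tool_rot: [0.716, -0.698, 0.0, -0.0]
ft_force: [-0.2, -0.9, -3.2]
grip_width: 0.0294
```

```bash
python3 - <<'E'
from h import *
go(630,-121.5,23.5,-88.5)
E
```

```text
t 4.97 pos [ 633.4 -120.9   31.2] yaw -88.54 tilt 0.01 w 29.4 F [-0.2 -0.9 -3.2] -> off cm [0.05 0.34 0.77] rotz -0.04 dist 0.8
```

Request:
{"api": "drive_tool", "payload": {"plan": [{"offset":[0,0.3,0.2],"delta_rot":[0,0,0],"jaw":2},{"offset":[0,0.3,0.4],"delta_rot":[0,0,0],"jaw":2},{"offset":[0,0.3,0.6],"delta_rot":[0,0,0],"jaw":2},{"offset":[0,0.3,0.7],"delta_rot":[0,0,0],"jaw":2},{"offset":[0,0.3,0.75],"delta_rot":[0,0,0],"jaw":2},{"offset":[0,0.3,0.75],"delta_rot":[0,0,0],"jaw":2},{"offset":[0,0.3,0.75],"delta_rot":[0,0,0],"jaw":2},{"offset":[0,0.3,0.75],"delta_rot":[0,0,0],"jaw":2}]}}

```text
time: 5.63
position: [0.6304, -0.121, 0.0239]
tool_rot: [0.716, -0.698, 0.0, -0.0]
ft_force: [0.8, 0.8, -2.4]
grip_width: 0.0297
```

Request:
{"api": "drive_tool", "payload": {"plan": [{"offset":[0,0,0.05],"delta_rot":[0,0,0],"jaw":2},{"offset":[0,0,0.05],"delta_rot":[0,0,0],"jaw":2},{"offset":[0,0,0.05],"delta_rot":[0,0,0],"jaw":3.3},{"offset":[0,0,0.05],"delta_rot":[0,0,0],"jaw":3.8},{"offset":[0,0,0.05],"delta_rot":[0,0,0],"jaw":4.5},{"offset":[0,0,0.05],"delta_rot":[0,0,0],"jaw":5},{"offset":[0,0,0.05],"delta_rot":[0,0,0],"jaw":5},{"offset":[0,0,0.05],"delta_rot":[0,0,0],"jaw":5}]}}

```text
time: 6.3
position: [0.6304, -0.121, 0.0234]
tool_rot: [0.716, -0.698, 0.0, -0.0]
ft_force: [-0.3, 0.4, -0.3]
grip_width: 0.0491
```

Request:
{"api": "drive_tool", "payload": {"plan": [{"offset":[0,0,-0.5],"delta_rot":[0,0,0],"jaw":5},{"offset":[0,0,-2],"delta_rot":[0,0,0],"jaw":5},{"offset":[0,0,-5],"delta_rot":[0,0,0],"jaw":5},{"offset":[0,0,-8],"delta_rot":[0,0,0],"jaw":6},{"offset":[0,0,-10],"delta_rot":[0,0,0],"jaw":7},{"offset":[0,0,-10],"delta_rot":[0,0,-7],"jaw":7},{"offset":[0,0,-10],"delta_rot":[0,0,-14],"jaw":7},{"offset":[0,0,-10],"delta_rot":[0,0,-14],"jaw":7}]}}

```text
time: 6.97
position: [0.6305, -0.121, 0.1244]
tool_rot: [0.796, -0.605, 0.001, -0.0]
ft_force: [0.6, 0.9, 0.0]
grip_width: 0.0687
```

```bash
python3 - <<'E'
from h import *
go(444.2,-210.2,90,-29.5)
E
```

```text
t 6.97 pos [ 630.5 -121.   124.4] yaw -74.42 tilt 0.09 w 68.7 F [0.6 0.9 0. ] -> off cm [ 3.59 20.34  3.44] rotz -44.92 dist 20.9
```

Request:
{"api": "drive_tool", "payload": {"plan": [{"offset":[0.6,3.4,0],"delta_rot":[0,0,-7],"jaw":7},{"offset":[1.2,6.8,0],"delta_rot":[0,0,-14],"jaw":7},{"offset":[1.8,10.2,0],"delta_rot":[0,0,-21],"jaw":7},{"offset":[2.4,13.6,0],"delta_rot":[0,0,-28],"jaw":7},{"offset":[3,17,1],"delta_rot":[0,0,-35],"jaw":7},{"offset":[3.4,19.5,2],"delta_rot":[0,0,-42],"jaw":7},{"offset":[3.6,20.3,3],"delta_rot":[0,0,-45],"jaw":7},{"offset":[3.6,20.3,3.4],"delta_rot":[0,0,-45],"jaw":7}]}}

```text
time: 7.63
position: [0.4414, -0.2098, 0.0884]
tool_rot: [0.966, -0.257, -0.002, -0.001]
ft_force: [-0.1, 1.1, -0.9]
grip_width: 0.0699
```

```bash
python3 - <<'E'
from h import *
go(444.2,-210.2,16.5,-29.5)
for n in("top","side"): cv2.imwrite(f"pics/{n}3.png",camera(n)[:,:,::-1])
go(444.2,-210.2,16.5,-29.5)
s=cv2.imread("pics/side3.png");t=cv2.imread("pics/top3.png")
cv2.imwrite("pics/c3.png",np.hstack([cv2.resize(s[180:380,220:420],(400,400)),cv2.resize(t[170:370,310:510],(400,400))]))
E
```

```text
t 7.63 pos [ 441.4 -209.8   88.4] yaw -29.84 tilt 0.22 w 69.9 F [-0.1  1.1 -0.9] -> off cm [ 0.26 -0.11  7.19] rotz -0.34 dist 7.2
t 7.73 pos [ 444.1 -209.8   88.8] yaw -29.81 tilt 0.05 w 70.1 F [ 0.1 -0.7 -0. ] -> off cm [0.02 0.03 7.23] rotz -0.31 dist 7.2
```

View pics/c3.png

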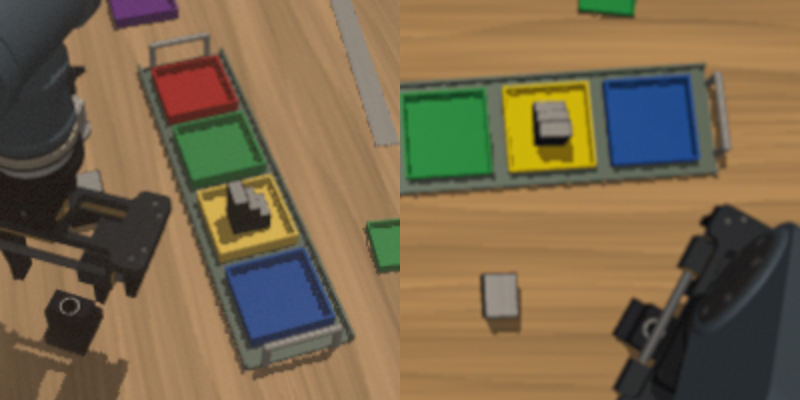

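The step block stands centred and upright in the yellow bin, at about (385,231) in the top view. The fingers straddle the T-nut, so I descend and grip.

Request:
{"api": "drive_tool", "payload": {"plan": [{"offset":[0,0,0.5],"delta_rot":[0,0,0],"jaw":7},{"offset":[0,0,2],"delta_rot":[0,0,0],"jaw":7},{"offset":[0,0,3.5],"delta_rot":[0,0,0],"jaw":7},{"offset":[0,0,5],"delta_rot":[0,0,0],"jaw":7},{"offset":[0,0,6.2],"delta_rot":[0,0,0],"jaw":7},{"offset":[0,0,7.2],"delta_rot":[0,0,0],"jaw":7},{"offset":[0,0,7.2],"delta_rot":[0,0,0],"jaw":7},{"offset":[0,0,7.2],"delta_rot":[0,0,0],"jaw":7}]}}

```text
time: 8.4
position: [0.4447, -0.2094, 0.017]
tool_rot: [0.967, -0.255, -0.0, -0.0]
ft_force: [0.1, -0.6, -0.4]
grip_width: 0.0699
```

Request:
{"api": "drive_tool", "payload": {"plan": [{"offset":[0,0,0],"delta_rot":[0,0,0],"jaw":5},{"offset":[0,0,0],"delta_rot":[0,0,0],"jaw":4},{"offset":[0,0,0],"delta_rot":[0,0,0],"jaw":3},{"offset":[0,0,0],"delta_rot":[0,0,0],"jaw":3},{"offset":[0,0,0],"delta_rot":[0,0,0],"jaw":3},{"offset":[0,0,0],"delta_rot":[0,0,0],"jaw":3},{"offset":[0,0,0],"delta_rot":[0,0,0],"jaw":3},{"offset":[0,0,0],"delta_rot":[0,0,0],"jaw":3}], "squeeze": 35}}

```text
time: 9.07
position: [0.4434, -0.2093, 0.0175]
tool_rot: [0.967, -0.255, -0.001, -0.0]
ft_force: [-2.9, 0.8, 6.2]
grip_width: 0.04
```

```bash
python3 - <<'E'
from h import *
go(623.3,77,120,-29.5)
E
```

```text
t 9.07 pos [ 443.4 -209.3   17.5] yaw -29.54 tilt 0.09 w 40.0 F [-2.9  0.8  6.2] -> off cm [  1.53 -33.78 -10.25] rotz -0.04 dist 35.3
```

Request:
{"api": "drive_tool", "payload": {"plan": [{"offset":[0,0,-1],"delta_rot":[0,0,0],"jaw":3},{"offset":[0,0,-4],"delta_rot":[0,0,0],"jaw":3},{"offset":[0,0,-7.5],"delta_rot":[0,0,0],"jaw":3},{"offset":[0,-2,-10.5],"delta_rot":[0,0,0],"jaw":3},{"offset":[0.2,-5.5,-10.5],"delta_rot":[0,0,-4],"jaw":3},{"offset":[0.4,-9.5,-10.5],"delta_rot":[0,0,-9],"jaw":3},{"offset":[0.6,-13.5,-10.5],"delta_rot":[0,0,-14],"jaw":3},{"offset":[0.8,-17.5,-10.5],"delta_rot":[0,0,-19],"jaw":3}]}}

```text
time: 9.73
position: [0.5381, -0.0599, 0.1226]
tool_rot: [0.996, -0.09, 0.0, -0.0]
ft_force: [1.0, -0.8, -4.1]
grip_width: 0.0396
```

```bash
python3 - <<'E'
from h import *
go(623.3,77,122,4)
E
```

```text
t 9.73 pos [538.1 -59.9 122.6] yaw -10.36 tilt 0.03 w 39.6 F [ 1.  -0.8 -4.1] -> off cm [  5.92 -15.     0.06] rotz -14.36 dist 16.1
```

Request:
{"api": "drive_tool", "payload": {"plan": [{"offset":[1.3,-3.4,0],"delta_rot":[0,0,-5],"jaw":3},{"offset":[2.7,-6.8,0],"delta_rot":[0,0,-10],"jaw":3},{"offset":[4,-10.2,0],"delta_rot":[0,0,-14],"jaw":3},{"offset":[5.1,-13,0],"delta_rot":[0,0,-14],"jaw":3},{"offset":[5.9,-15,1],"delta_rot":[0,0,-14],"jaw":3},{"offset":[5.9,-15,3],"delta_rot":[0,0,-14],"jaw":3},{"offset":[5.9,-15,5],"delta_rot":[0,0,-14],"jaw":3},{"offset":[5.9,-15,6],"delta_rot":[0,0,-14],"jaw":3}]}}

```text
time: 10.4
position: [0.6209, 0.0762, 0.0596]
tool_rot: [1.0, 0.031, -0.002, -0.0]
ft_force: [-1.1, -0.6, -4.1]
grip_width: 0.0403
```

Request:
{"api": "drive_tool", "payload": {"plan": [{"offset":[0,0,0.5],"delta_rot":[0,0,0],"jaw":3},{"offset":[0,0,1],"delta_rot":[0,0,0],"jaw":3},{"offset":[0,0,1.5],"delta_rot":[0,0,0],"jaw":3},{"offset":[0,0,2],"delta_rot":[0,0,0],"jaw":3},{"offset":[0,0,2.5],"delta_rot":[0,0,0],"jaw":3},{"offset":[0,0,2.5],"delta_rot":[0,0,0],"jaw":3},{"offset":[0,0,2.5],"delta_rot":[0,0,0],"jaw":3},{"offset":[0,0,2.5],"delta_rot":[0,0,0],"jaw":3}]}}

```text
time: 11.07
position: [0.6232, 0.0751, 0.0376]
tool_rot: [1.0, 0.03, 0.0, 0.0]
ft_force: [0.0, 0.0, -4.1]
grip_width: 0.0397
```

```bash
python3 - <<'E'
from h import *
go(623.3,77,24.3,4)
for n in("side",): cv2.imwrite(f"pics/{n}4.png",camera(n)[:,:,::-1])
go(623.3,77,24.3,4)
s=cv2.imread("pics/side4.png")
cv2.imwrite("pics/c4.png",cv2.resize(s[150:310,240:400],(600,600)))
E
```

```text
t 11.07 pos [623.2  75.1  37.6] yaw 3.45 tilt 0.05 w 39.7 F [ 0.   0.  -4.1] -> off cm [ 0.02 -0.19  1.33] rotz -0.55 dist 1.3
t 11.12 pos [623.3  75.2  37.7] yaw 3.45 tilt 0.05 w 39.9 F [ 0.2  0.7 -5.1] -> off cm [ 0.02 -0.18  1.34] rotz -0.55 dist 1.4
```

View pics/c4.png

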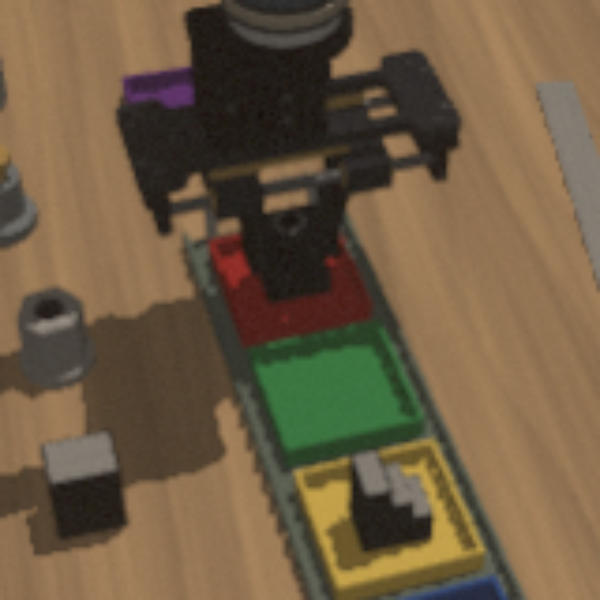

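The T-nut hangs upright over the middle of the red bin. Lowering it onto the floor and releasing.

Request:
{"api": "drive_tool", "payload": {"plan": [{"offset":[0,-0.2,0.3],"delta_rot":[0,0,0],"jaw":3},{"offset":[0,-0.2,0.6],"delta_rot":[0,0,0],"jaw":3},{"offset":[0,-0.2,0.9],"delta_rot":[0,0,0],"jaw":3},{"offset":[0,-0.2,1.1],"delta_rot":[0,0,0],"jaw":3},{"offset":[0,-0.2,1.25],"delta_rot":[0,0,0],"jaw":3},{"offset":[0,-0.2,1.35],"delta_rot":[0,0,0],"jaw":3},{"offset":[0,-0.2,1.35],"delta_rot":[0,0,0],"jaw":3},{"offset":[0,-0.2,1.35],"delta_rot":[0,0,0],"jaw":3}]}}

```text
time: 11.78
position: [0.6225, 0.0773, 0.0246]
tool_rot: [1.0, 0.03, -0.0, -0.0]
ft_force: [-2.5, -0.1, 3.6]
grip_width: 0.0401
```

Request:
{"api": "drive_tool", "payload": {"plan": [{"offset":[0,0,0],"delta_rot":[0,0,0],"jaw":3},{"offset":[0,0,0],"delta_rot":[0,0,0],"jaw":4.3},{"offset":[0,0,0],"delta_rot":[0,0,0],"jaw":5},{"offset":[0,0,0],"delta_rot":[0,0,0],"jaw":6},{"offset":[0,0,0],"delta_rot":[0,0,0],"jaw":6},{"offset":[0,0,-0.5],"delta_rot":[0,0,0],"jaw":6},{"offset":[0,0,-3],"delta_rot":[0,0,0],"jaw":6.5},{"offset":[0,0,-6],"delta_rot":[0,0,0],"jaw":6.5}]}}

```text
time: 12.45
position: [0.621, 0.0772, 0.0822]
tool_rot: [1.0, 0.03, -0.003, -0.0]
ft_force: [-0.1, -0.2, 1.3]
grip_width: 0.0632
```

```bash
python3 - <<'E'
from h import *
go(471.3,51.5,110,-18)
E
```

```text
t 12.45 pos [621.   77.2  82.2] yaw 3.44 tilt 0.31 w 63.2 F [-0.1 -0.2  1.3] -> off cm [-15.1    1.67  -2.78] rotz 21.44 dist 15.4
```

Request:
{"api": "drive_tool", "payload": {"plan": [{"offset":[0,0,-2.5],"delta_rot":[0,0,0],"jaw":6.5},{"offset":[-2,0.2,-2.5],"delta_rot":[0,0,5],"jaw":6.5},{"offset":[-5.5,0.6,-2.5],"delta_rot":[0,0,10],"jaw":6.5},{"offset":[-9,1,-2.5],"delta_rot":[0,0,16],"jaw":6.5},{"offset":[-12.5,1.4,-2.5],"delta_rot":[0,0,21.5],"jaw":6.5},{"offset":[-15.1,1.7,-2],"delta_rot":[0,0,21.5],"jaw":6.5},{"offset":[-15.1,1.7,-1],"delta_rot":[0,0,21.5],"jaw":6.5},{"offset":[-15.1,1.7,-1],"delta_rot":[0,0,21.5],"jaw":6.5}]}}

```text
time: 13.12
position: [0.4708, 0.0512, 0.0933]
tool_rot: [0.988, -0.157, -0.001, 0.0]
ft_force: [-0.0, -0.1, -0.4]
grip_width: 0.0649
```

```bash
python3 - <<'E'
from h import *
for n in("top","side"): cv2.imwrite(f"pics/{n}5.png",camera(n)[:,:,::-1])
go(471.3,51.5,17.5,-18)
s=cv2.imread("pics/side5.png");t=cv2.imread("pics/top5.png")
cv2.imwrite("pics/c5.png",np.hstack([cv2.resize(s[140:340,200:400],(400,400)),cv2.resize(t[190:390,220:420],(400,400))]))
E
```

```text
t 13.22 pos [474.4  51.   94.1] yaw -18.06 tilt 0.12 w 65.0 F [ 0.3 -0.1  0.5] -> off cm [-0.31  0.04  7.66] rotz -0.06 dist 7.7
```

View pics/c5.png

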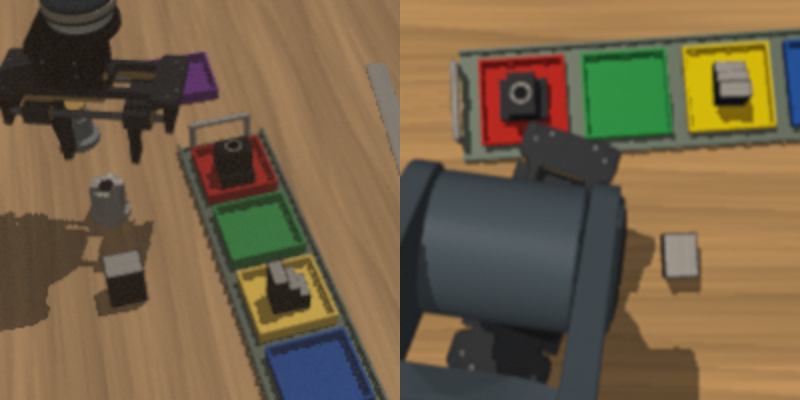

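The T-nut stands in the red bin. The flange nut sits below the jaws, so I go down and grip across its flats.

Request:
{"api": "drive_tool", "payload": {"plan": [{"offset":[-0.3,0,0.5],"delta_rot":[0,0,0],"jaw":6.5},{"offset":[-0.3,0,2],"delta_rot":[0,0,0],"jaw":6.5},{"offset":[-0.3,0,3.5],"delta_rot":[0,0,0],"jaw":6.5},{"offset":[-0.3,0,5],"delta_rot":[0,0,0],"jaw":6.5},{"offset":[-0.3,0,6.5],"delta_rot":[0,0,0],"jaw":6.5},{"offset":[-0.3,0,7.6],"delta_rot":[0,0,0],"jaw":6.5},{"offset":[-0.3,0,7.6],"delta_rot":[0,0,0],"jaw":6.5},{"offset":[-0.3,0,7.6],"delta_rot":[0,0,0],"jaw":6.5}]}}

```text
time: 13.88
position: [0.4707, 0.0522, 0.0173]
tool_rot: [0.988, -0.157, -0.0, -0.0]
ft_force: [0.6, 0.1, -0.2]
grip_width: 0.0647
```

Request:
{"api": "drive_tool", "payload": {"plan": [{"offset":[0,0,0],"delta_rot":[0,0,0],"jaw":5},{"offset":[0,0,0],"delta_rot":[0,0,0],"jaw":4},{"offset":[0,0,0],"delta_rot":[0,0,0],"jaw":3},{"offset":[0,0,0],"delta_rot":[0,0,0],"jaw":3},{"offset":[0,0,0],"delta_rot":[0,0,0],"jaw":3},{"offset":[0,0,0],"delta_rot":[0,0,0],"jaw":3},{"offset":[0,0,0],"delta_rot":[0,0,0],"jaw":3},{"offset":[0,0,0],"delta_rot":[0,0,0],"jaw":3}], "squeeze": 30}}

```text
time: 14.55
position: [0.4699, 0.0521, 0.0181]
tool_rot: [0.988, -0.157, -0.0, -0.0]
ft_force: [-0.5, 0.1, 6.0]
grip_width: 0.0356
```

```bash
python3 - <<'E'
from h import *
go(643.6,-220.2,122,-18)
E
```

```text
t 14.55 pos [469.9  52.1  18.1] yaw -18.05 tilt 0.02 w 35.6 F [-0.5  0.1  6. ] -> off cm [ 24.95  20.51 -10.39] rotz -0.05 dist 33.9
```

Request:
{"api": "drive_tool", "payload": {"plan": [{"offset":[0,0,-1],"delta_rot":[0,0,0],"jaw":3},{"offset":[0,0,-4],"delta_rot":[0,0,0],"jaw":3},{"offset":[0,0,-8],"delta_rot":[0,0,0],"jaw":3},{"offset":[1,0.8,-10.5],"delta_rot":[0,0,0],"jaw":3},{"offset":[3.7,3,-10.5],"delta_rot":[0,0,0],"jaw":3},{"offset":[6.7,5.5,-10.5],"delta_rot":[0,0,0],"jaw":3},{"offset":[9.7,8,-10.5],"delta_rot":[0,0,0],"jaw":3},{"offset":[12.7,10.5,-10.5],"delta_rot":[0,0,0],"jaw":3}]}}

```text
time: 15.22
position: [0.5588, -0.0883, 0.1233]
tool_rot: [0.988, -0.157, 0.0, -0.0]
ft_force: [0.6, 0.1, -3.5]
grip_width: 0.0358
```

Request:
{"api": "drive_tool", "payload": {"plan": [{"offset":[3,2.5,0],"delta_rot":[0,0,0],"jaw":3},{"offset":[6,5,0],"delta_rot":[0,0,0],"jaw":3},{"offset":[9,7.4,0],"delta_rot":[0,0,0],"jaw":3},{"offset":[11.2,9.2,0],"delta_rot":[0,0,0],"jaw":3},{"offset":[12.2,10,1],"delta_rot":[0,0,0],"jaw":3},{"offset":[12.2,10,3],"delta_rot":[0,0,0],"jaw":3},{"offset":[12.2,10,5],"delta_rot":[0,0,0],"jaw":3},{"offset":[12.2,10,6],"delta_rot":[0,0,0],"jaw":3}]}}

```text
time: 15.88
position: [0.6404, -0.2182, 0.0591]
tool_rot: [0.988, -0.157, -0.004, -0.001]
ft_force: [-1.5, 0.8, -3.7]
grip_width: 0.0359
```

```bash
python3 - <<'E'
from h import *
for n in("side",): cv2.imwrite(f"pics/{n}6.png",camera(n)[:,:,::-1])
go(643.6,-220.2,25,-18)
s=cv2.imread("pics/side6.png")
cv2.imwrite("pics/c6.png",cv2.resize(s[220:400,240:420],(500,500)))
E
```

```text
t 15.93 pos [ 639.6 -217.6   57.7] yaw -18.04 tilt 0.59 w 36.0 F [-0.5  0.8 -3.9] -> off cm [0.46 0.13 3.27] rotz -0.04 dist 3.3
```

View pics/c6.png

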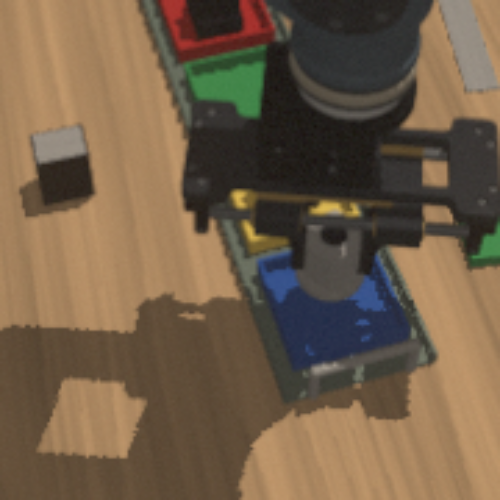

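The flange nut is held upright over the blue bin. I lower it in two steps.

Request:
{"api": "drive_tool", "payload": {"plan": [{"offset":[0,0,0.5],"delta_rot":[0,0,0],"jaw":3},{"offset":[0,0,1],"delta_rot":[0,0,0],"jaw":3},{"offset":[0,0,1.5],"delta_rot":[0,0,0],"jaw":3},{"offset":[0,0,2],"delta_rot":[0,0,0],"jaw":3},{"offset":[0,0,2.4],"delta_rot":[0,0,0],"jaw":3},{"offset":[0,0,2.4],"delta_rot":[0,0,0],"jaw":3},{"offset":[0,0,2.4],"delta_rot":[0,0,0],"jaw":3},{"offset":[0,0,2.4],"delta_rot":[0,0,0],"jaw":3}]}}

```text
time: 16.6
position: [0.6437, -0.2201, 0.0391]
tool_rot: [0.988, -0.157, 0.0, 0.0]
ft_force: [0.9, -0.9, -3.8]
grip_width: 0.0357
```

```bash
python3 - <<'E'
from h import *
go(643.6,-220.2,24.8,-18)
E
```

```text
t 16.6 pos [ 643.7 -220.1   39.1] yaw -18.05 tilt 0.04 w 35.7 F [ 0.9 -0.9 -3.8] -> off cm [-0.01  0.01  1.43] rotz -0.05 dist 1.4
```

Request:
{"api": "drive_tool", "payload": {"plan": [{"offset":[0,0,0.3],"delta_rot":[0,0,0],"jaw":3},{"offset":[0,0,0.6],"delta_rot":[0,0,0],"jaw":3},{"offset":[0,0,0.9],"delta_rot":[0,0,0],"jaw":3},{"offset":[0,0,1.2],"delta_rot":[0,0,0],"jaw":3},{"offset":[0,0,1.35],"delta_rot":[0,0,0],"jaw":3},{"offset":[0,0,1.45],"delta_rot":[0,0,0],"jaw":3},{"offset":[0,0,1.45],"delta_rot":[0,0,0],"jaw":3},{"offset":[0,0,1.45],"delta_rot":[0,0,0],"jaw":3}]}}

```text
time: 17.27
position: [0.6432, -0.2199, 0.0252]
tool_rot: [0.988, -0.157, -0.0, -0.0]
ft_force: [-2.7, 1.7, 5.1]
grip_width: 0.0358
```

Request:
{"api": "drive_tool", "payload": {"plan": [{"offset":[0,0,0],"delta_rot":[0,0,0],"jaw":3},{"offset":[0,0,0],"delta_rot":[0,0,0],"jaw":4},{"offset":[0,0,0],"delta_rot":[0,0,0],"jaw":5},{"offset":[0,0,0],"delta_rot":[0,0,0],"jaw":6},{"offset":[0,0,0],"delta_rot":[0,0,0],"jaw":6},{"offset":[0,0,-0.5],"delta_rot":[0,0,0],"jaw":6},{"offset":[0,0,-3],"delta_rot":[0,0,0],"jaw":6},{"offset":[0,0,-6.5],"delta_rot":[0,0,0],"jaw":6}]}}

```text
time: 17.93
position: [0.641, -0.2187, 0.0864]
tool_rot: [0.988, -0.157, -0.004, -0.001]
ft_force: [-0.0, -0.6, -0.6]
grip_width: 0.0593
```

```bash
python3 - <<'E'
from h import *
go(449.5,186,130,30)
E
```

```text
t 17.93 pos [ 641.  -218.7   86.4] yaw -18.05 tilt 0.46 w 59.3 F [-0.  -0.6 -0.6] -> off cm [-30.75 -32.55  -4.36] rotz -48.05 dist 45.0
```

Request:
{"api": "drive_tool", "payload": {"plan": [{"offset":[0,0,-3],"delta_rot":[0,0,0],"jaw":6.5},{"offset":[-2.5,-2.6,-4.4],"delta_rot":[0,0,-3],"jaw":6.5},{"offset":[-5.2,-5.5,-4.4],"delta_rot":[0,0,-6],"jaw":6.5},{"offset":[-8,-8.5,-4.4],"delta_rot":[0,0,-9],"jaw":6.5},{"offset":[-10.8,-11.4,-4.4],"delta_rot":[0,0,-12],"jaw":6.5},{"offset":[-13.6,-14.4,-4.4],"delta_rot":[0,0,-15],"jaw":6.5},{"offset":[-16.4,-17.4,-4.4],"delta_rot":[0,0,-18],"jaw":6.5},{"offset":[-19.2,-20.3,-4.4],"delta_rot":[0,0,-22],"jaw":6.5}]}}

```text
time: 18.6
position: [0.5231, 0.034, 0.1338]
tool_rot: [0.999, 0.036, 0.001, 0.0]
ft_force: [0.2, 0.7, 0.0]
grip_width: 0.0648
```

```bash
python3 - <<'E'
from h import *
go(449.5,186,100,4)
E
```

```text
t 18.6 pos [523.1  34.  133.8] yaw 4.08 tilt 0.08 w 64.8 F [0.2 0.7 0. ] -> off cm [ -6.26 -15.68   3.38] rotz 0.08 dist 17.2
```

Request:
{"api": "drive_tool", "payload": {"plan": [{"offset":[-1.4,-3.5,0],"delta_rot":[0,0,0],"jaw":6.5},{"offset":[-2.8,-7,0],"delta_rot":[0,0,0],"jaw":6.5},{"offset":[-4.2,-10.5,0.5],"delta_rot":[0,0,0],"jaw":6.5},{"offset":[-5.5,-13.7,1.5],"delta_rot":[0,0,0],"jaw":6.5},{"offset":[-6.3,-15.7,2.5],"delta_rot":[0,0,0],"jaw":6.5},{"offset":[-6.3,-15.7,3.4],"delta_rot":[0,0,0],"jaw":6.5},{"offset":[-6.3,-15.7,3.4],"delta_rot":[0,0,0],"jaw":6.5},{"offset":[-6.3,-15.7,3.4],"delta_rot":[0,0,0],"jaw":6.5}]}}

```text
time: 19.27
position: [0.4508, 0.1845, 0.0992]
tool_rot: [0.999, 0.035, 0.0, 0.0]
ft_force: [0.5, -0.3, -0.4]
grip_width: 0.0652
```

```bash
python3 - <<'E'
from h import *
for n in("top","side"): cv2.imwrite(f"pics/{n}7.png",camera(n)[:,:,::-1])
go(449.5,186,17,4)
s=cv2.imread("pics/side7.png");t=cv2.imread("pics/top7.png")
cv2.imwrite("pics/c7.png",np.hstack([cv2.resize(s[130:330,180:380],(400,400)),cv2.resize(t[180:380,280:480],(400,400))]))
E
```

```text
t 19.37 pos [451.5 184.   99.7] yaw 3.87 tilt 0.1 w 64.8 F [ 0.2 -0.3  0.2] -> off cm [-0.19 -0.21  8.27] rotz -0.13 dist 8.3
```

View pics/c7.png

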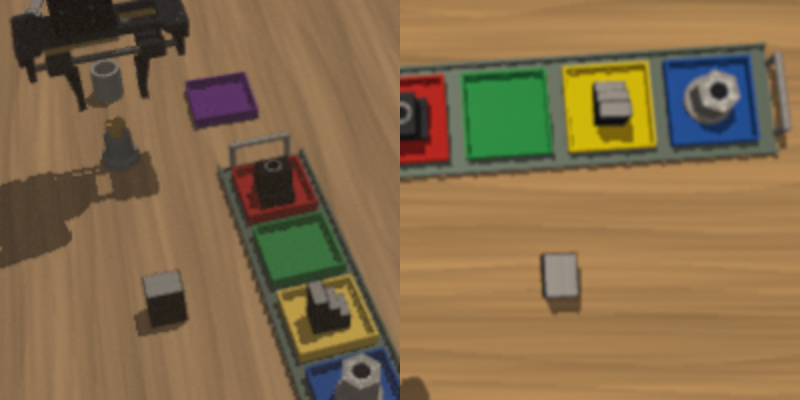

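The nut stands in the blue bin. The jaws are over the jack and clear of the spacer. Descend and grip.

Request:
{"api": "drive_tool", "payload": {"plan": [{"offset":[-0.2,-0.2,1],"delta_rot":[0,0,0],"jaw":6.5},{"offset":[-0.2,-0.2,2.5],"delta_rot":[0,0,0],"jaw":6.5},{"offset":[-0.2,-0.2,4],"delta_rot":[0,0,0],"jaw":6.5},{"offset":[-0.2,-0.2,5.5],"delta_rot":[0,0,0],"jaw":6.5},{"offset":[-0.2,-0.2,7],"delta_rot":[0,0,0],"jaw":6.5},{"offset":[-0.2,-0.2,8.2],"delta_rot":[0,0,0],"jaw":6.5},{"offset":[-0.2,-0.2,8.2],"delta_rot":[0,0,0],"jaw":6.5},{"offset":[-0.2,-0.2,8.2],"delta_rot":[0,0,0],"jaw":6.5}]}}

```text
time: 20.03
position: [0.4488, 0.1858, 0.0173]
tool_rot: [0.999, 0.034, -0.0, 0.0]
ft_force: [0.0, -0.0, 0.2]
grip_width: 0.0648
```

Request:
{"api": "drive_tool", "payload": {"plan": [{"offset":[0,0,0],"delta_rot":[0,0,0],"jaw":5},{"offset":[0,0,0],"delta_rot":[0,0,0],"jaw":4},{"offset":[0,0,0],"delta_rot":[0,0,0],"jaw":3},{"offset":[0,0,0],"delta_rot":[0,0,0],"jaw":2.5},{"offset":[0,0,0],"delta_rot":[0,0,0],"jaw":2.5},{"offset":[0,0,0],"delta_rot":[0,0,0],"jaw":2.5},{"offset":[0,0,0],"delta_rot":[0,0,0],"jaw":2.5},{"offset":[0,0,0],"delta_rot":[0,0,0],"jaw":2.5}], "squeeze": 30}}

```text
time: 20.7
position: [0.4481, 0.1868, 0.0176]
tool_rot: [0.999, 0.035, 0.0, -0.0]
ft_force: [-0.6, -0.3, 4.1]
grip_width: 0.0323
```

```bash
python3 - <<'E'
from h import *
go(630,-22.5,122,4)
E
```

```text
t 20.7 pos [448.1 186.8  17.6] yaw 3.96 tilt 0.02 w 32.3 F [-0.6 -0.3  4.1] -> off cm [ 16.7   22.13 -10.44] rotz -0.04 dist 29.6
```

The opening is 32.3 mm against a 34 mm body, a bit less than expected. I'll lift slowly and look before carrying it.

Request:
{"api": "drive_tool", "payload": {"plan": [{"offset":[0,0,-0.5],"delta_rot":[0,0,0],"jaw":2.5},{"offset":[0,0,-1.5],"delta_rot":[0,0,0],"jaw":2.5},{"offset":[0,0,-3],"delta_rot":[0,0,0],"jaw":2.5},{"offset":[0,0,-5],"delta_rot":[0,0,0],"jaw":2.5},{"offset":[0,0,-7],"delta_rot":[0,0,0],"jaw":2.5},{"offset":[0,0,-9],"delta_rot":[0,0,0],"jaw":2.5},{"offset":[0,0,-10.5],"delta_rot":[0,0,0],"jaw":2.5},{"offset":[0,0,-10.5],"delta_rot":[0,0,0],"jaw":2.5}]}}

```text
time: 21.37
position: [0.4497, 0.1871, 0.1253]
tool_rot: [0.999, 0.035, 0.003, -0.0]
ft_force: [0.7, -0.1, -2.6]
grip_width: 0.0326
```

```bash
python3 - <<'E'
from h import *
for n in("side",): cv2.imwrite(f"pics/{n}8.png",camera(n)[:,:,::-1])
go(630,-22.5,122,4)
s=cv2.imread("pics/side8.png")
cv2.imwrite("pics/c8.png",cv2.resize(s[110:250,180:320],(560,560),interpolation=cv2.INTER_CUBIC))
E
```

```text
t 21.42 pos [448.9 186.9 123.9] yaw 3.96 tilt 0.23 w 32.4 F [ 0.2 -0.9 -2.7] -> off cm [16.62 22.14  0.19] rotz -0.04 dist 27.7
```

View pics/c8.png

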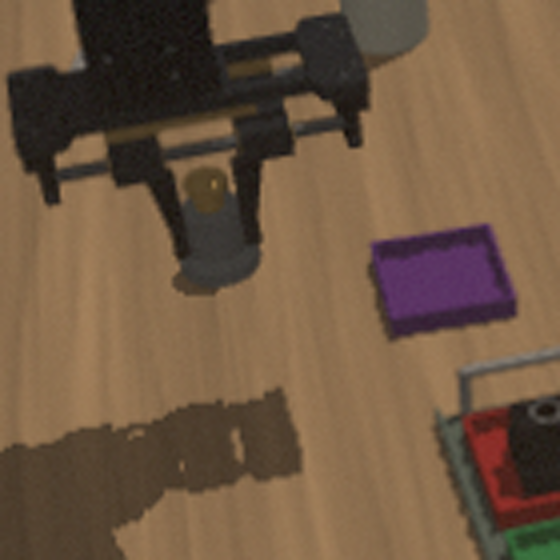

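The jack hangs upright between the fingers, at about (232,173) in the side view. Carrying it to the green bin.

Request:
{"api": "drive_tool", "payload": {"plan": [{"offset":[1.2,1.6,0],"delta_rot":[0,0,0],"jaw":2.5},{"offset":[3.4,4.5,0],"delta_rot":[0,0,0],"jaw":2.5},{"offset":[5.6,7.4,0],"delta_rot":[0,0,0],"jaw":2.5},{"offset":[7.8,10.4,0],"delta_rot":[0,0,0],"jaw":2.5},{"offset":[10,13.4,0],"delta_rot":[0,0,0],"jaw":2.5},{"offset":[12.2,16.2,0],"delta_rot":[0,0,0],"jaw":2.5},{"offset":[14.2,19,0],"delta_rot":[0,0,0],"jaw":2.5},{"offset":[15.8,21,0],"delta_rot":[0,0,0],"jaw":2.5}]}}

```text
time: 22.08
position: [0.621, -0.0146, 0.1205]
tool_rot: [0.999, 0.034, -0.001, 0.0]
ft_force: [0.1, 0.0, -3.4]
grip_width: 0.0328
```

Request:
{"api": "drive_tool", "payload": {"plan": [{"offset":[0.8,1.1,0],"delta_rot":[0,0,0],"jaw":2.5},{"offset":[0.8,1.1,1.5],"delta_rot":[0,0,0],"jaw":2.5},{"offset":[0.8,1.1,3],"delta_rot":[0,0,0],"jaw":2.5},{"offset":[0.8,1.1,5],"delta_rot":[0,0,0],"jaw":2.5},{"offset":[0.8,1.1,7],"delta_rot":[0,0,0],"jaw":2.5},{"offset":[0.8,1.1,8],"delta_rot":[0,0,0],"jaw":2.5},{"offset":[0.8,1.1,8],"delta_rot":[0,0,0],"jaw":2.5},{"offset":[0.8,1.1,8],"delta_rot":[0,0,0],"jaw":2.5}]}}

```text
time: 22.75
position: [0.6277, -0.0217, 0.0413]
tool_rot: [0.999, 0.035, -0.001, -0.0]
ft_force: [-0.2, 1.1, -1.4]
grip_width: 0.0326
```

```bash
python3 - <<'E'
from h import *
for n in("side",): cv2.imwrite(f"pics/{n}9.png",camera(n)[:,:,::-1])
go(630,-22.5,24.3,4)
s=cv2.imread("pics/side9.png")
cv2.imwrite("pics/c9.png",cv2.resize(s[170:310,260:400],(560,560),interpolation=cv2.INTER_CUBIC))
E
```

```text
t 22.8 pos [628.8 -22.   42.4] yaw 3.98 tilt 0.01 w 32.3 F [ 0.1 -0.7 -3.3] -> off cm [0.11 0.06 1.81] rotz -0.02 dist 1.8
```

View pics/c9.png

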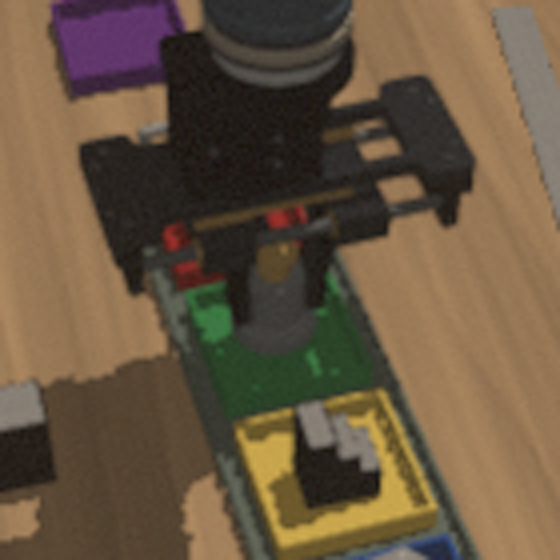

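The jack is upright over the green bin. Lower to contact (TCP about 24.5 mm) and release.

Request:
{"api": "drive_tool", "payload": {"plan": [{"offset":[0.1,0,0.4],"delta_rot":[0,0,0],"jaw":2.5},{"offset":[0.1,0,0.8],"delta_rot":[0,0,0],"jaw":2.5},{"offset":[0.1,0,1.1],"delta_rot":[0,0,0],"jaw":2.5},{"offset":[0.1,0,1.4],"delta_rot":[0,0,0],"jaw":2.5},{"offset":[0.1,0,1.6],"delta_rot":[0,0,0],"jaw":2.5},{"offset":[0.1,0,1.75],"delta_rot":[0,0,0],"jaw":2.5},{"offset":[0.1,0,1.8],"delta_rot":[0,0,0],"jaw":2.5},{"offset":[0.1,0,1.8],"delta_rot":[0,0,0],"jaw":2.5}]}}

```text
time: 23.47
position: [0.6297, -0.0223, 0.0246]
tool_rot: [0.999, 0.034, -0.0, -0.0]
ft_force: [-1.2, 0.9, 1.3]
grip_width: 0.0325
```

Request:
{"api": "drive_tool", "payload": {"plan": [{"offset":[0,0,0],"delta_rot":[0,0,0],"jaw":2.5},{"offset":[0,0,0],"delta_rot":[0,0,0],"jaw":3.5},{"offset":[0,0,0],"delta_rot":[0,0,0],"jaw":4.5},{"offset":[0,0,0],"delta_rot":[0,0,0],"jaw":5.5},{"offset":[0,0,0],"delta_rot":[0,0,0],"jaw":6},{"offset":[0,0,-0.5],"delta_rot":[0,0,0],"jaw":6},{"offset":[0,0,-3],"delta_rot":[0,0,0],"jaw":6},{"offset":[0,0,-6.5],"delta_rot":[0,0,0],"jaw":6}]}}

```text
time: 24.13
position: [0.6273, -0.0219, 0.087]
tool_rot: [0.999, 0.034, -0.004, -0.001]
ft_force: [-0.7, -0.9, 0.0]
grip_width: 0.0586
```

Request:
{"api": "drive_tool", "payload": {"plan": [{"offset":[0,0,-3],"delta_rot":[0,0,0],"jaw":6},{"offset":[0,0,-6],"delta_rot":[0,0,0],"jaw":6},{"offset":[-1,-3,-7],"delta_rot":[0,0,0],"jaw":6},{"offset":[-2,-7,-7],"delta_rot":[0,0,0],"jaw":6},{"offset":[-3,-11,-7],"delta_rot":[0,0,0],"jaw":6},{"offset":[-4,-15,-7],"delta_rot":[0,0,0],"jaw":6},{"offset":[-5,-19,-7],"delta_rot":[0,0,0],"jaw":6},{"offset":[-6,-23,-7],"delta_rot":[0,0,0],"jaw":6}]}}

```text
time: 24.8
position: [0.5534, 0.2046, 0.1599]
tool_rot: [0.999, 0.034, 0.0, -0.0]
ft_force: [0.4, 0.1, -0.0]
grip_width: 0.0605
```

```bash
python3 - <<'E'
from h import *
for n in("top","side"): cv2.imwrite(f"pics/{n}10.png",camera(n)[:,:,::-1])
go(630,-22.5,24.3,4)
s=cv2.imread("pics/side10.png");t=cv2.imread("pics/top10.png")
cv2.imwrite("pics/c10.png",np.hstack([cv2.resize(s[180:380,210:410],(400,400)),cv2.resize(t[140:340,270:470],(400,400))]))
E
```

```text
t 24.9 pos [551.1 208.6 159.7] yaw 4.35 tilt 0.14 w 60.4 F [0.5 0.3 0. ] -> off cm [ 6.12 23.64 13.54] rotz 0.35 dist 27.9
```

View pics/c10.png

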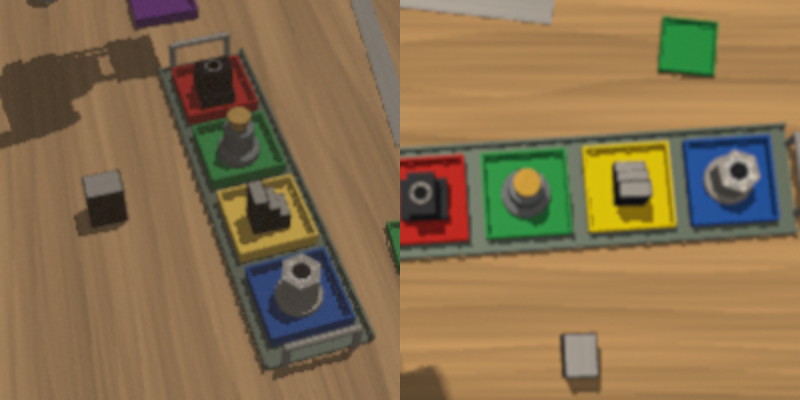

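View pics/top10.png

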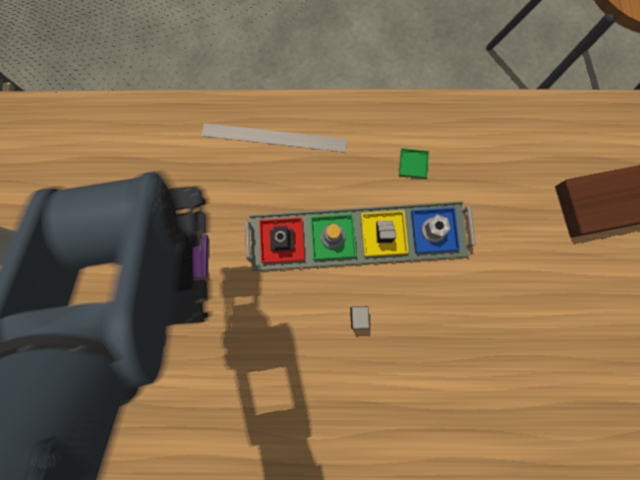

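All four parts stand in their bins in both views. Before handing in I check the positions numerically, and the spacer from the side view.

```bash
python3 - <<'E'
from h import *
t0=cv2.imread("pics/top0.png");t=cv2.imread("pics/top10.png");s0=cv2.imread("pics/side0.png");s=cv2.imread("pics/side10.png")
def comp(n,im,f,box,z,mn=15):
    h=cv2.cvtColor(im,cv2.COLOR_BGR2HSV);m=f(im,h).astype(np.uint8);x0,y0,x1,y1=box;mm=np.zeros_like(m);mm[y0:y1,x0:x1]=m[y0:y1,x0:x1]
    C=[c for c in cv2.findContours(mm,cv2.RETR_EXTERNAL,cv2.CHAIN_APPROX_NONE)[0] if cv2.contourArea(c)>mn]
    if not C: return None
    c=max(C,key=cv2.contourArea);return np.round(cv2.minAreaRect((ray(n,c.reshape(-1,2),z)[:,:2]*1000).astype(np.float32))[0],1)
g=lambda i,h:(h[:,:,1]<70)&(h[:,:,2]>100)
d=lambda i,h:(i.max(2)<75)
print("plain",comp("top",t0,g,(345,300,380,338),.05),comp("top",t,g,(345,300,380,338),.05))
print("nut hole vs bin 643.6 -220.2:",comp("top",t,d,(430,220,446,236),.052,8))
print("jack brass vs 630 -22.5:",comp("top",t,lambda i,h:(h[:,:,0]>15)&(h[:,:,0]<30)&(h[:,:,1]>120)&(h[:,:,2]>120),(322,222,345,245),.067))
print("step tall vs 625.8 -121.4 :",comp("top",t,g,(370,215,400,250),.057))
print("tnut hole vs 623.3 77:",ray("top",[(270+420/2*1-200,140+192/2)],.051)[0][:2]*1000)
a=s0[145:200,215:260];b=s[145:200,215:260]
cv2.imwrite("pics/sp.png",np.hstack([cv2.resize(a,(360,440)),cv2.resize(b,(360,440))]))
E
```

```text
plain [475.9 -71. ] [475.  -70.9]
nut hole vs bin 643.6 -220.2: [ 646. -220.]
jack brass vs 630 -22.5: [631.9 -21.8]
step tall vs 625.8 -121.4 : [ 636.3 -120.5]
tnut hole vs 623.3 77: [624.38293859  76.73919929]
```

View pics/sp.png

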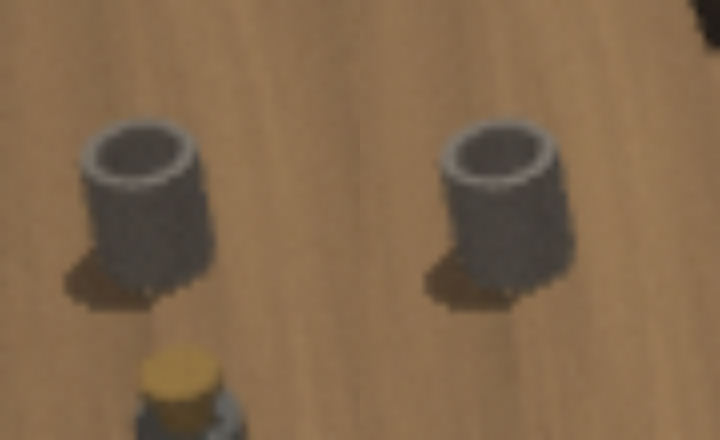

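The spacer is unmoved at the same pixel as at the start, and the plain block is within 1 mm. The nut, jack and T-nut are within 3 mm of their bin centres. The step-block figure merges its three tops into one blob, so its mean should lie near the block's centre, and it does. Handing in.

```bash
python3 - <<'E'
from rig import *
print(hand_in()); o=get_obs(); print(o["time"],o["position"],o["ft_force"])
E
```

```text
the job is handed in; nothing more can be done
None
the job is handed in; nothing more can be done
```

The kit is made up and handed in: the step block is in yellow, the flange nut in blue, the T-nut in red and the screw jack in the carrier's green bin. I ignored the purple bin and the smaller green one. It took about 25 s of the 109 s allowed, and `hand_in` gave no verdict.

**Last checks:**
- **Kit parts:** all four look upright and flat in both camera views. The nut, jack and T-nut measured within about 3 mm of their bin centres.
- **Plain block:** it moved less than 1 mm by measurement.
- **Spacer:** it is unchanged in the side view; the arm hid it from the top camera at the end.
- **Gripper:** it was open and about 16 cm up, clear of everything.

**What did not fit exactly:**
- **Step block:** the final position mask merged its three tops into one blob at (636, -120.5) mm. That agrees with the bin centre at (638, -121) mm, but it is not a clean check of the tall step alone.
- **Screw jack:** the jaws closed to 32.3 mm on the 34 mm body. The jack still hung upright and was set down without trouble.

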